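Turn the rotary tackle tray until the sinkers face front

TASK

Turn the round tackle tray by pushing gently with the fingertips against the upright tabs on its rim, until the white dish of sinkers stands squarely in line with the pointer that sticks out from the tray's fixed foot. Do not touch, lift or tip anything that rides on the tray, do not pinch the tabs, and leave the tackle box, pliers and mug where they are. Finish with the tray at rest and the hand clear of it.

Things in the scene. Friction and masses are not known exactly. Their poses are not given: they have to be found in the camera images.
- foot: fixed foot under the tray: a rubber disc 200 mm across, 10 mm high, origin at the centre of its underside, on the work surface and on the tray's turning axis (vertical). A brass arrow 10 mm high lies flat on the surface and points along the foot's own -x from the disc, roughly towards the robot; its tip is 200 mm from the axis
- pointer_tip (a point): tip of the brass arrow of the foot, 200 mm from the turning axis, 10 mm above the work surface
- front_place (a point): the place where the middle of the dish's underside belongs: on the line from the turning axis to the pointer tip, 68 mm from the axis, 18 mm above the work surface
- tray: black plastic turntable; turns both ways, over many turns, about the foot's vertical axis against light friction (about 1 N at a tab) and stays where left. Origin on the axis at its underside, 12 mm above the work surface. Disc 230 mm across, its lip's top 28 mm above the work surface. Four round wells with centres 68 mm from the axis along the tray's +x, +y, -x, -y; four tabs between them
- dish: open round white ceramic dish, 68 mm across, 24 mm high, with grey lead sinkers in it; loose in one of the four wells with 2.5 mm play all round; origin at the centre of its underside, 18 mm above the work surface
- reel: orange spool reel, 68 mm across, 40 mm high, loose in another well; origin at the centre of its underside
- float_a: wooden float, a round bulb 68 mm across that narrows to a stem, 64 mm high, standing loose in another well; origin at the centre of its underside
- float_b: the other wooden float, the same as the first, standing loose in the last well
- tackle_box: olive tackle box with two spring clips and a carrying handle, 166 mm along its x, 276 mm along its y and 156 mm high over the handle, standing on the work surface left of the tray; origin at the centre of its underside
- pliers: stainless pliers, 170 mm long along their x, 63 mm wide, 16 mm high, lying on the work surface right of the tray; origin under the pivot
- mug: steel mug, 76 mm across, 85 mm high, handle at its +y, standing on the work surface right of the tray; origin at the centre of its underside
- tab (a point): middle of one of the tray's four alike upright radial tabs, at 45 degrees of the tray's frame (the rest at 135, 225, 315), 142 mm from the axis, 45 mm above the work surface. A tab is 10 mm thick and stands outside the disc, 119 to 155 mm from the axis, 18 to 62 mm above the surface. Push its flat side with shut fingers, tips about 30 mm up: the foot's arrow lies below
Things that resemble listed ones, but are neither listed nor needed, are in the scene too. There is more than one size of the dish; the one meant has the size given above. What is shaped like the float_b but pink is not meant.

How it is judged:
By the outcome, as a careful person would: the job done as asked, in the order asked, and still so for the second after the job is handed in, with the robot touching nothing.
It also fails if it takes over 48 s, if anything falls off the work surface, if the arm or the gripper's body presses on something with over 40 N, if the wrist force passes 120 N, or if a joint passes its speed limit or range.

ROBOT

A 6-joint arm with a two-finger parallel gripper is mounted at the origin on the work surface. World frame = base frame: x ahead of the robot, y to its left, z up, the work surface at z = 0. Lengths are in m, angles in rad, forces in N, time in s.
With the tool pointing down it reaches from about 0.375 to 0.975 m from the base axis. Payload 3.8 kg.
Tool frame: the origin (TCP) lies midway between the tips of the shut fingers; the grasp point (between the pads) lies 19 mm behind it; z points along the fingers, y is the line along which they close (so a half turn about z gives the same grasp; the last joint's range is limited). The gripper opens to 85 mm and grips with 20 to 120 N. Pads are 22 mm wide; open, the fingers measure 114 mm over their backs; the gripper's body (76 mm by 85 mm) begins 54 mm behind the grasp point. The pads swing forward as they close: fully open they stand 13 mm farther back than shut.
Start: joints at [-1.143, 0.264, 1.604, -0, 1.274, -0.037], TCP at [0.303, -0.603, 0.205] pointing down, gripper open.
Joint ranges: [-2.63, 2.63], [-0.94, 2.18], [0.31, 2.57], [-1.31, 4.45], [0, 2.66], [-2.55, 2.55]. Speed limits (rad/s): [2.57, 2.57, 3.14, 3.14, 3.14, 3.14].

INTERFACE

Orientations are given as a rotation vector (axis times angle).
In Python, from workcell import status, read_camera, workorder, masks_of gives the robot as it stands.
- The arm moves only by the tool drive_tool, never from a script. Its argument "rows" is a list of rows, each a list of 7 numbers: the turn, a rotation vector about the tool's x, y, z in degrees, then the shift along the tool's x, y, z in m, then the opening, from 0 (shut) to 1 (fully open). In form: [[ax, ay, az, tx, ty, tz, claw], ...]. A call has 1 to 8 rows; each row shifts and turns the commanded pose from where the row before left it, along the tool's axes as they then stand; what a row does not reach is not made up. A row lasts 1/12 s, in which the tool goes at most 41.7 mm and 7.16 degrees, less where a joint would pass 70% of its speed; a pose out of reach is approached as far as the arm can. A call is refused whole if a number of a shift passes 0.0417 or a number of a turn 7.16, either way. A call with a gripper value outside its range is refused whole. The fingers move at their own pace and stop on an object; "force" is the grip in N (left out, the last holds). Time passes only in rows, so rows that do not move let the fingers close. It gives the time, the measured TCP pose, the force, the opening and the grip force at its end, in the units of the state.
- status.read_state(): the state, without advancing time (a new reading comes with each control period).
- read_camera(name): name is "scene" or "top"; returns a dict with "color" (384x512x3 uint8, red, green, blue), "intrinsics" (3x3 intrinsics, pixels), "world_from_camera" (4x4, takes a point from camera to world coordinates). Camera axes: x right, y up, looking along -z (the intrinsics and any distortion apply to the point x, -y, -z); pixel columns grow to the right and rows downward; lengths in m; the calibration is good to about 2 mm. A picture is of the moment at which its call begins. There is no depth.
- workorder.finish_job(): hands the job in; it is judged then, once.
Trained networks look in a picture, given as the dict that the camera call returned (one of the last four; its "shot" number tells which), for a name from the list of things; names that differ only in an ending like _2 or _b are one class to them, and where a whole thing is asked for, a point or a joint stands for the part that bears it (a point fixed in the world has none). Each returns a list of dicts, best first, with "score" (0 to 1); they miss things now and then, are a little off and sometimes report something else, mostly with a low value. They report only what shows in the picture. A call takes as long as a camera call. They do not tell look-alikes from the thing itself.
- masks_of(picture, name): "mask" (384x512 bool, what is visible of it) and "bbox" ([left, top, right, bottom] in pixels, round what is visible of it).
The state is a dict: "time": time; "q": joint angles; "joint_vel": joint speeds; "joint_torque": joint torques, N m; "tool_pos": TCP position; "tcp_rot": TCP orientation; "wrist_force": force on the tool from outside, world axes, zero at the start; "torque": the same for the moment, N m; "width": opening from 0.0 (shut) to 1.0 (fully open); "grip_force": force on a finger pad.
Only numpy, scipy, OpenCV 4.12 (cv2) and the standard library are available. Lean on these libraries where they do the work, as an engineer would, in place of code of your own. Each camera call takes 0.05 s, during which the arm holds its last target. There are 200 camera calls.

## Working session

There is one attempt and no reset: what is moved stays moved. The work goes in short steps, Python scripts to look and compute and a tool call to move; the robot and the scene stay as the last step left them, time stands still between calls to the robot, and variables do not carry over. Pictures are saved under pics/ and viewed, at most 10 in all, crops included, and the job is handed in when it is done.

Besides the shell and the picture viewer there is one more tool, called after "Emit:" as name(argument=value, ...) on one line, values as JSON. drive_tool: Moves the arm, as the interface text tells. Its arguments: {"type":"object","properties":{"rows":{"type":"array"},"force":{"type":"number"}},"required":["rows"]}

```bash
mkdir -p pics; ls
cat > h.py <<'E'
import numpy as np,cv2
from workcell import status, read_camera, workorder, masks_of
def pix(p,X):
    T=np.linalg.inv(p["world_from_camera"]);c=T[:3,:3]@np.array(X,float)+T[:3,3]
    v=np.array([c[0],-c[1],-c[2]]);u=np.array(p["intrinsics"])@v;return u[:2]/u[2]
def ray(p,uv):
    d=np.linalg.inv(p["intrinsics"])@np.array([uv[0],uv[1],1.]);W=np.array(p["world_from_camera"])
    return W[:3,3],W[:3,:3]@np.array([d[0],-d[1],-d[2]])
def at(p,uv,z):
    o,d=ray(p,uv);return o+d*(z-o[2])/d[2]
def tri(p,a,q,b):
    o,d=ray(p,a);o2,e=ray(q,b)
    s=np.linalg.lstsq(np.c_[d,-e],o2-o,rcond=None)[0];return (o+d*s[0]+o2+e*s[1])/2,np.linalg.norm(o+d*s[0]-o2-e*s[1])
E
python3 - <<'E'
from h import *
P={n:read_camera(n) for n in("scene","top")}
for n,p in P.items():
    print(n,[k for k in p],np.round(p["world_from_camera"][:3,3],3))
    cv2.imwrite(f"pics/{n}0.png",cv2.resize(p["color"][:,:,::-1],(800,600),interpolation=cv2.INTER_CUBIC))
    for t in("foot","tray","tab","dish","reel","float_a","pliers","mug","tackle_box"):
        for r in masks_of(p,t)[:5]:
            m=cv2.moments(r["mask"].astype(np.uint8),True)
            c=(m["m10"]/m["m00"],m["m01"]/m["m00"]);print(t,round(r["score"],2),r["bbox"],np.round(c,1),np.round(at(p,c,.03)[:2],3))
print(status.read_state())
E
```

```text
pics
scene ['color', 'intrinsics', 'world_from_camera', 'shot'] [1.415 0.537 0.82 ]
foot 0.58 [217.0, 169.5, 236.8, 181.2] [222.6 176. ] [ 0.44  -0.078]
tray 0.8 [159.1, 164.2, 278.2, 252.2] [220.4 212.3] [ 0.583 -0.002]
tab 0.81 [157.9, 165.4, 280.0, 253.3] [219.9 212.4] [ 0.584 -0.003]
dish 0.83 [143.7, 158.0, 177.5, 182.1] [160.  171.9] [ 0.5   -0.249]
dish 0.75 [193.1, 185.3, 216.9, 202.1] [205.4 191.9] [ 0.525 -0.082]
dish 0.64 [186.8, 130.2, 217.9, 160.6] [200.3 146.7] [ 0.334 -0.219]
reel 0.55 [183.0, 199.6, 214.1, 226.9] [196.2 212.6] [ 0.611 -0.056]
float_a 0.94 [227.5, 178.0, 257.3, 205.9] [240.6 193.5] [0.49  0.006]
float_a 0.65 [282.4, 236.2, 316.7, 270.9] [297.7 255.4] [0.64  0.234]
pliers 0.78 [113.3, 144.6, 160.1, 171.9] [138.4 156.7] [ 0.462 -0.356]
pliers 0.54 [215.8, 168.5, 234.6, 184.2] [223.5 175.5] [ 0.437 -0.077]
mug 0.92 [64.2, 163.7, 106.9, 206.4] [ 82.5 186. ] [ 0.65  -0.401]
tackle_box 0.83 [339.7, 194.4, 471.4, 341.4] [401.4 265.5] [0.569 0.45 ]
top ['color', 'intrinsics', 'world_from_camera', 'shot'] [0.308 0.026 1.078]
foot 0.49 [280.4, 219.6, 299.7, 241.
[... 1056 characters left out ...]
187.5] [ 0.533 -0.079]
{'time': 1.0, 'q': array([-1.14290561e+00,  2.63900229e-01,  1.60399438e+00, -2.21359566e-06,
        1.27373279e+00, -3.68908486e-02]), 'joint_vel': array([-0.00162319, -0.00069534, -0.00199467, -0.00164584, -0.00059311,
        0.00046947]), 'joint_torque': array([ 5.94704488e-04, -5.15080154e+01, -3.67738760e+01,  1.27939984e-04,
        9.25238455e-04, -4.84159528e-06]), 'tool_pos': array([ 0.30255068, -0.60338075,  0.20488261]), 'tcp_rot': array([-3.05710915e+00, -7.23516768e-01,  1.38631894e-05]), 'wrist_force': array([-0.1349496 , -0.08615524, -0.44061882]), 'torque': array([ 0.0195759 , -0.01535254,  0.00818448]), 'grip_force': 0.0, 'width': 1.0021699730387084}
```

View pics/scene0.png

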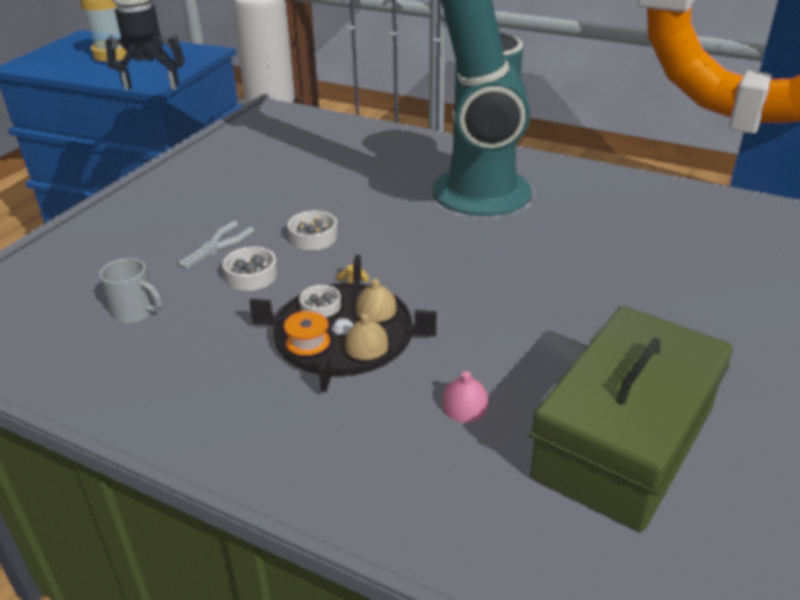

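View pics/top0.png

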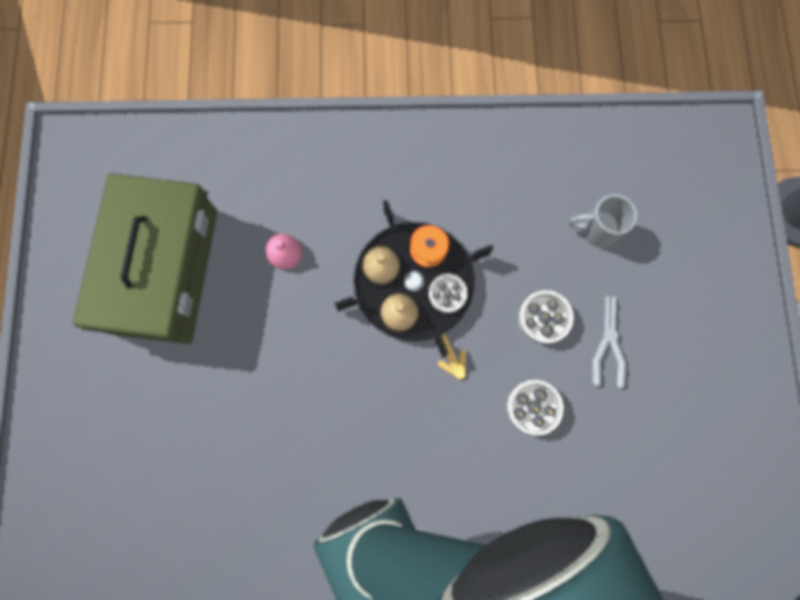

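The top view shows the tray centred near (415,281), the small white dish at (448,293) and the brass tip at (462,376), so the tray must turn about 45° clockwise. The scene view agrees: the dish is at (320,300), the reel at (306,333), and one tab sits over the arrow at (357,270).

Next I fit the tray pose and the arrow precisely.

```bash
cat > fit.py <<'E'
from h import *
from scipy.optimize import minimize
def hullfill(img,p,pts):
    cv2.fillConvexPoly(img,cv2.convexHull(np.array([np.array(pix(p,x))*16 for x in pts]).round().astype(np.int32)),255,cv2.LINE_AA,4)
def render(p,v):
    img=np.zeros((384,512),np.uint8);c=np.array([v[0],v[1]]);a=np.linspace(0,2*np.pi,60)
    hullfill(img,p,[[c[0]+.115*np.cos(t),c[1]+.115*np.sin(t),z] for t in a for z in(.012,.028)])
    for k in range(4):
        t=v[2]+np.pi/4+k*np.pi/2;r=np.array([np.cos(t),np.sin(t)]);n=np.array([-r[1],r[0]])
        hullfill(img,p,[[*(c+r*R+n*s),z] for R in(.119,.155) for s in(-.005,.005) for z in(.018,.062)])
    return img/255.
def dark(p):
    im=p["color"].astype(int);c=at_pix=pix(p,[.565,-.015,.03])
    d=(im.max(2)<48).astype(np.uint8)
    yy,xx=np.mgrid[:384,:512];d[(np.hypot(xx-c[0],yy-c[1])>78)]=0
    return d
def fit(P,v0):
    D={n:dark(p) for n,p in P.items()}
    def cost(v):
        s=0
        for n,p in P.items():
            R=render(p,v)
            out=cv2.GaussianBlur(D[n].astype(float),(0,0),1);Rb=cv2.GaussianBlur(R,(0,0),1)
            # inside disc other colours ride: weight only the rim region + outside
            w=1-cv2.GaussianBlur(discin(p,v),(0,0),1)
            s+=(w*(out-Rb)**2).sum()
        return s
    def discin(p,v):
        img=np.zeros((384,512),np.uint8);a=np.linspace(0,2*np.pi,60)
        hullfill(img,p,[[v[0]+.105*np.cos(t),v[1]+.105*np.sin(t),z] for t in a for z in(.028,.06)])
        return img/255.
    best=None
    for th in (v0[2],v0[2]-.15,v0[2]+.15):
        r=minimize(cost,[v0[0],v0[1],th],method="Nelder-Mead",options=dict(initial_simplex=np.array([[v0[0],v0[1],th],[v0[0]+.01,v0[1],th],[v0[0],v0[1]+.01,th],[v0[0],v0[1],th+.1]]),xatol=1e-4,fatol=.01))
        if best is None or r.fun<best.fun:best=r
    return best.x,best.fun
def brass(p):
    h=cv2.cvtColor(p["color"],cv2.COLOR_RGB2HSV);m=cv2.inRange(h,(14,110,90),(32,255,255))
    c=pix(p,[.44,-.08,.01]);yy,xx=np.mgrid[:384,:512];m[np.hypot(xx-c[0],yy-c[1])>30]=0
    return m
def dish(p,near):
    r=[r for r in masks_of(p,"dish") if np.hypot(*(np.mean(np.argwhere(r["mask"])[:,::-1],0)-pix(p,near)))<12]
    return r[0]["mask"] if r else None
E
python3 - <<'E'
from fit import *
P={n:read_camera(n) for n in("scene","top")}
for n,p in P.items(): print(n,fit({n:p},[.56,-.015,.9]),dark(p).sum())
v,f=fit(P,[.56,-.015,.9]);print("both",v,f,np.degrees(v[2]))
ims=[]
for n,p in P.items():
    b=brass(p);uv=np.argwhere(b>0)[:,::-1];W=np.array([at(p,u,.01)[:2] for u in uv]);d=W-v[:2];r=np.hypot(*d.T)
    i=np.argsort(-r)[:4];print(n,len(uv),"far r",np.round(r[i],3),"ang",np.degrees(np.arctan2(*d[i].T[::-1])).round(1),"mean ang",np.degrees(np.arctan2(*d.mean(0)[::-1])))
    m=dish(p,[.535,-.08,.03])
    if m is not None:
        u=np.argwhere(m)[:,::-1];(c,rad)=cv2.minEnclosingCircle(u.astype(np.float32));
        e=cv2.fitEllipse(cv2.convexHull(u.astype(np.int32)));X=at(p,e[0],.042);d=X[:2]-v[:2];print("dish",np.round(X,3),e,"r",np.hypot(*d),"ang",np.degrees(np.arctan2(d[1],d[0])))
    c=pix(p,[.53,-.04,.03]).astype(int);o=p["color"][:,:,::-1].copy();E=(render(p,v)>.5).astype(np.uint8)
    S=5;o=cv2.resize(o,None,fx=S,fy=S,interpolation=cv2.INTER_CUBIC);cs,_=cv2.findContours(cv2.resize(E,None,fx=S,fy=S,interpolation=cv2.INTER_NEAREST),0,2);cv2.drawContours(o,cs,-1,(0,255,0),1)
    cs,_=cv2.findContours(cv2.resize(b,None,fx=S,fy=S,interpolation=cv2.INTER_NEAREST),0,2);cv2.drawContours(o,cs,-1,(255,0,255),1)
    y,x=c[1]*S,c[0]*S;ims.append(o[y-300:y+300,x-350:x+350])
cv2.imwrite("pics/f1.png",cv2.resize(np.hstack(ims),(800,343)))
E
```

```text
scene (array([ 0.55796578, -0.02173947,  1.12845522]), np.float64(385.28217897214927)) 1135
top (array([ 0.56796597, -0.02087848,  1.12439856]), np.float64(518.2505574843153)) 1113
both [ 0.56005295 -0.02227812  1.13287258] 950.778128379905 64.90881763676549
scene 130 far r [0.197 0.192 0.192 0.192] ang [-155.  -156.  -155.1 -153.4] mean ang -150.101760719447
dish [ 0.542 -0.072  0.042] ((205.10971069335938, 192.57821655273438), (20.067110061645508, 27.158010482788086), 83.0424575805664) r 0.052637642081775605 ang -110.28196133231796
top 135 far r [0.191 0.188 0.187 0.186] ang [-154.9 -154.4 -159.2 -160. ] mean ang -157.17690439579158
dish [ 0.53  -0.077  0.042] ((285.711181640625, 187.62823486328125), (22.50538444519043, 23.248018264770508), 40.95925521850586) r 0.062023778989711405 ang -118.84384273582579
```

View pics/f1.png

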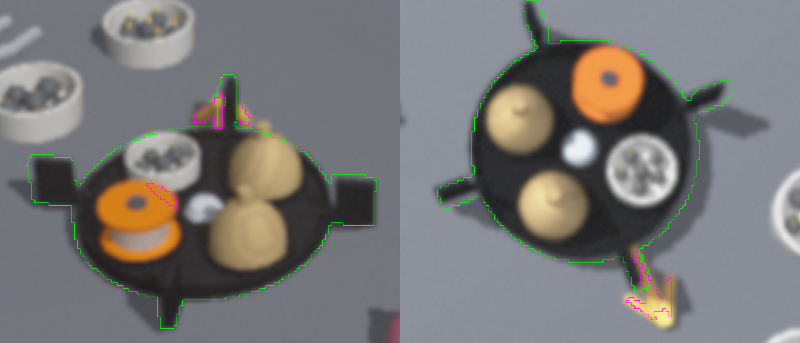

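The fit is close, but the two cameras disagree on x by about 10 mm and the brass mask misses the highlights. I'll look at the top view enlarged with a grid.

Run:
```python
from fit import *
ps={n:read_camera(n) for n in("scene","top")}
for n,(x0,y0,w,h) in {"top":(208,120,112,126),"scene":(150,158,136,100)}.items():
    p=ps[n];S=min(800/w,600/h);c=p["color"][y0:y0+h,x0:x0+w,::-1]
    o=cv2.resize(c,(int(w*S),int(h*S)),interpolation=cv2.INTER_CUBIC);o=np.clip(o.astype(float)*1.8,0,255).astype(np.uint8)
    for k in range(0,w,10):
        cv2.line(o,(int((k+.5)*S),0),(int((k+.5)*S),o.shape[0]),(90,90,0),1);cv2.putText(o,str(x0+k),(int(k*S),9),0,.33,(0,255,255),1)
    for k in range(0,h,10):
        cv2.line(o,(0,int((k+.5)*S)),(o.shape[1],int((k+.5)*S)),(90,90,0),1);cv2.putText(o,str(y0+k),(0,int((k+.5)*S)),0,.33,(0,255,255),1)
    cv2.imwrite(f"pics/z_{n}.png",o)
    print(n,p["intrinsics"],np.round(p["world_from_camera"],3))
    for X in([.565,-.02,.028],[0,0,0]):print(pix(p,X))
```

```text
top [[368.26228936   0.         257.62086324]
 [  0.         368.26228936 194.26650875]
 [  0.           0.           1.        ]] [[-0.027  0.981 -0.193  0.308]
 [-1.    -0.023  0.02   0.026]
 [ 0.015  0.194  0.981  1.078]
 [ 0.     0.     0.     1.   ]]
[265.529486   177.46558852]
[264.24188777 382.70069615]
scene [[499.87331763   0.         248.19971184]
 [  0.         499.87331763 186.24360399]
 [  0.           0.           1.        ]] [[-0.466 -0.526  0.712  1.415]
 [ 0.885 -0.255  0.39   0.537]
 [-0.024  0.811  0.584  0.82 ]
 [ 0.     0.     0.     1.   ]]
[217.856933   207.01765293]
[308.24909447 122.60062228]
```

View pics/z_top.png

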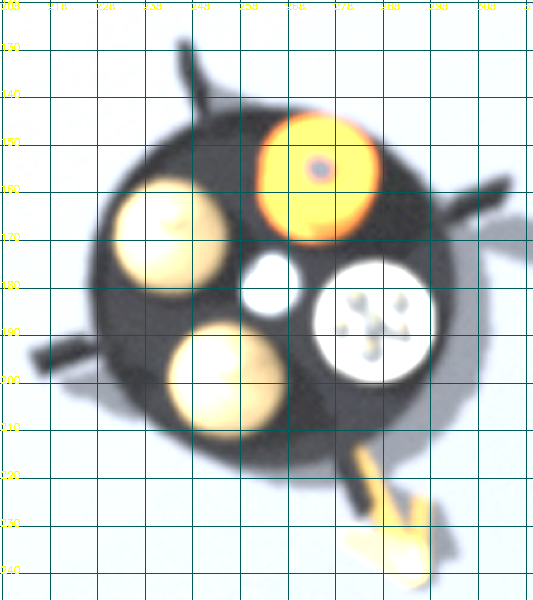

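View pics/z_scene.png

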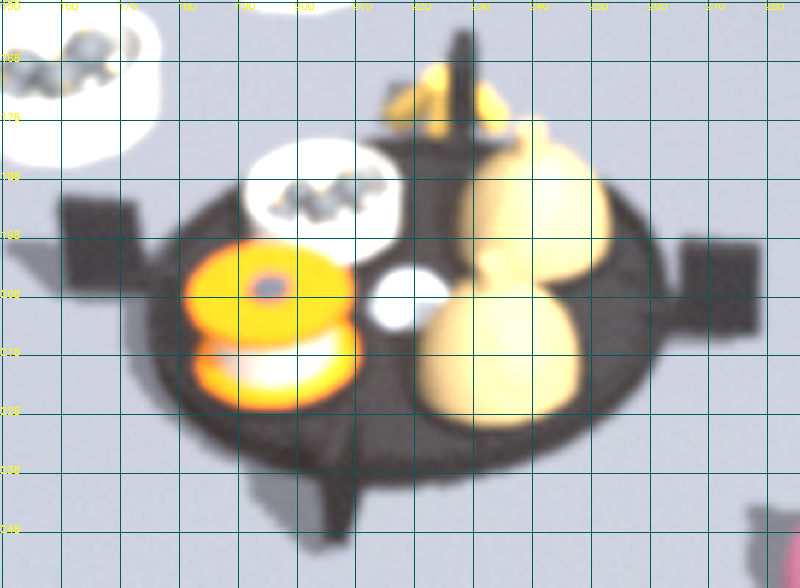

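```bash
python3 - <<'E'
s=open('fit.py').read()
s=s.replace('d=(im.max(2)<48).astype(np.uint8)','d=np.clip((DT+12-im.max(2))/24.,0,1)').replace('def hullfill','DT=62\ndef hullfill',1)
s=s.replace('discin(p,v),(0,0),1)','discin(p,v0),(0,0),1)').replace('.105*np','.095*np')
open('fit.py','w').write(s)
E
python3 - <<'E'
import fit
from fit import *
P={n:read_camera(n) for n in("scene","top")}
for n,p in P.items():
    print(n,np.percentile(p["color"].max(2)[dark(p)>.5],[10,50,90]), "at floor", p["color"][140,230] if n=="top" else p["color"][230,170])
for T in(50,62,75):
    fit.DT=T
    for n,p in P.items(): print(T,n,fit.fit({n:p},[.562,-.021,1.128]))
fit.DT=62
ims=[]
for n,p in P.items():
    v,f=fit.fit({n:p},[.562,-.021,1.128])
    c=pix(p,[.53,-.04,.03]).astype(int);o=p["color"][:,:,::-1].copy();E=(render(p,v)>.5).astype(np.uint8)
    S=5;o=cv2.resize(o,None,fx=S,fy=S,interpolation=cv2.INTER_CUBIC);o=np.clip(o*1.6,0,255).astype(np.uint8);cs,_=cv2.findContours(cv2.resize(E,None,fx=S,fy=S,interpolation=cv2.INTER_NEAREST),0,2);cv2.drawContours(o,cs,-1,(0,255,0),1)
    y,x=c[1]*S,c[0]*S;ims.append(o[y-300:y+300,x-350:x+350])
cv2.imwrite("pics/f2.png",cv2.resize(np.hstack(ims),(800,343)))
E
```

```text
scene [39. 47. 54.] at floor [115 117 125]
top [37. 48. 54.] at floor [141 147 157]Traceback (most recent call last):
  File "<stdin>", line 8, in <module>
AttributeError: 'function' object has no attribute 'fit'
```

```bash
sed -i 's/^DT=62/DT=72/' fit.py
python3 - <<'E'
from fit import *
P={n:read_camera(n) for n in("scene","top")}
ims=[]
for n,p in list(P.items()):
    v,f=fit({n:p},[.562,-.021,1.128]);print(n,v,np.degrees(v[2]),f)
    c=pix(p,[.53,-.04,.03]).astype(int);o=p["color"][:,:,::-1].copy();E=(render(p,v)>.5).astype(np.uint8)
    S=5;o=cv2.resize(o,None,fx=S,fy=S,interpolation=cv2.INTER_CUBIC);o=np.clip(o*1.6,0,255).astype(np.uint8);cs,_=cv2.findContours(cv2.resize(E,None,fx=S,fy=S,interpolation=cv2.INTER_NEAREST),0,2);cv2.drawContours(o,cs,-1,(0,255,0),1)
    y,x=c[1]*S,c[0]*S;ims.append(o[y-300:y+300,x-350:x+350])
v,f=fit(P,[.562,-.021,1.128]);print("both",v,np.degrees(v[2]),f)
cv2.imwrite("pics/f2.png",cv2.resize(np.hstack(ims),(800,343)))
# arrow: scene+top brass
for n,p in P.items():
    h=cv2.cvtColor(p["color"],cv2.COLOR_RGB2HSV);m=cv2.inRange(h,(12,60,80),(35,255,255))
    uv=np.argwhere(m>0)[:,::-1];W=np.array([at(p,u,.01)[:2] for u in uv]);d=W-v[:2];r=np.hypot(*d.T);a=np.degrees(np.arctan2(d[:,1],d[:,0]))
    k=(r>.13)&(r<.215)&(a>-180)&(a<-130);r,a=r[k],a[k]
    for lo,hi in((.13,.15),(.15,.16),(.16,.17),(.17,.18),(.18,.19),(.19,.21)):
        q=(r>=lo)&(r<hi)
        if q.any():print(n,lo,q.sum(),a[q].min().round(1),a[q].max().round(1),np.median(a[q]).round(1),r[q].max().round(3))
E
```

```text
scene [ 0.56040301 -0.02125192  1.12126688] 64.24386013961448 183.11354614403967
top [ 0.56117505 -0.01782959  1.12154237] 64.2596444965888 329.169140072789
both [ 0.56114185 -0.01983976  1.12452607] 64.43059778408956 533.5091465569596
scene 0.13 50 -179.9 -146.2 -172.2 0.15
scene 0.15 40 -173.6 -145.3 -156.4 0.16
scene 0.16 33 -166.8 -145.5 -153.5 0.17
scene 0.17 28 -164.0 -147.5 -154.1 0.18
scene 0.18 15 -162.4 -150.3 -154.0 0.189
scene 0.19 9 -155.5 -152.0 -153.8 0.199
top 0.13 27 -157.9 -153.1 -155.4 0.149
top 0.15 30 -166.3 -147.3 -156.2 0.16
top 0.16 61 -166.6 -146.8 -156.8 0.17
top 0.17 51 -164.3 -149.3 -157.2 0.18
top 0.18 39 -161.6 -151.4 -156.3 0.189
top 0.19 30 -159.8 -153.2 -156.3 0.202
```

View pics/f2.png

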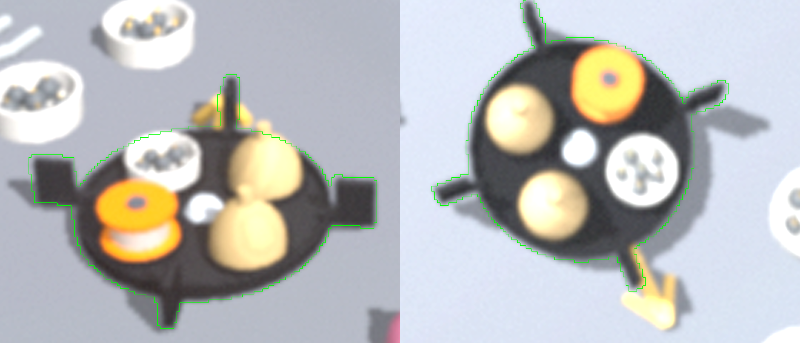

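The outlines now match in both views. The axis is at about (0.561, −0.0195), the tabs are at 109.3°, 19.3°, −70.7° and −160.7°, the arrow is at about −155.8° and the dish's well at about −115.7°. I'll push the tab at −160.7° about 40° clockwise.

Emit:
drive_tool(rows=[[0, 0, 0, 0.0217, -0.0245, 0, 0], [0, 0, 0, 0.0217, -0.0245, 0, 0], [0, 0, 0, 0.0217, -0.0245, 0, 0], [0, 0, 0, 0.0217, -0.0245, 0, 0], [0, 0, 0, 0.0217, -0.0245, 0, 0], [0, 0, 0, 0.0217, -0.0245, 0, 0], [0, 0, 0, 0.0217, -0.0245, 0, 0], [0, 0, 0, 0.0217, -0.0245, 0, 0]], force=20)

```text
time: 2.17
tool_pos: [0.3701, -0.3489, 0.2051]
tcp_rot: [3.057, 0.723, 0.001]
wrist_force: [0.9, 0.2, -0.5]
width: 0.003
grip_force: 0.0
```

Emit:
drive_tool(rows=[[0, 0, 0, 0.0217, -0.0245, 0, 0], [0, 0, 0, 0.0217, -0.0245, 0, 0], [0, 0, 0, 0.0217, -0.0245, 0, 0], [0, 0, 0, 0.0217, -0.0245, 0, 0], [0, 0, 0, 0.0217, -0.0245, 0, 0], [0, 0, 0, 0.0217, -0.0245, 0, 0], [0, 0, 0, 0.0217, -0.0245, 0, 0], [0, 0, 7, 0, 0, 0, 0]])

```text
time: 2.83
tool_pos: [0.4298, -0.1242, 0.2052]
tcp_rot: [-3.092, -0.541, -0.003]
wrist_force: [-0.7, 0.2, 1.0]
width: 0.002
grip_force: 0.0
```

Emit:
drive_tool(rows=[[0, 0, 0, 0, 0, 0, 0], [0, 0, 0, 0, 0, 0, 0], [0, 0, 0, 0, 0, 0, 0]])

```text
time: 3.08
tool_pos: [0.4287, -0.1295, 0.205]
tcp_rot: [3.095, 0.539, 0.0]
wrist_force: [0.8, 0.1, 0.9]
width: 0.003
grip_force: 0.0
```

Emit:
drive_tool(rows=[[0, 0, 0, 0.0194, -0.0275, 0, 0], [0, 0, 0, 0, 0, 0.028, 0], [0, 0, 0, 0, 0, 0.028, 0], [0, 0, 0, 0, 0, 0.028, 0], [0, 0, 0, 0, 0, 0.028, 0], [0, 0, 0, 0, 0, 0.028, 0], [0, 0, 0, 0, 0, 0.028, 0], [0, 0, 0, 0, 0, 0.005, 0]])

```text
time: 3.75
tool_pos: [0.4333, -0.0965, 0.0273]
tcp_rot: [-3.092, -0.534, 0.013]
wrist_force: [-1.1, 0.8, -0.3]
width: -0.0
grip_force: 0.0
```

Emit:
drive_tool(rows=[[0, 0, 0, 0, 0, 0, 0], [0, 0, 0, 0, 0, 0, 0]])

```text
time: 3.92
tool_pos: [0.4383, -0.0974, 0.0326]
tcp_rot: [3.096, 0.535, 0.0]
wrist_force: [-0.7, -0.3, 1.5]
width: -0.004
grip_force: 0.0
```

Run:
```python
from h import *
P={n:read_camera(n) for n in("scene","top")}
ims=[]
for n,p in P.items():
    c=pix(p,[.53,-.04,.05]).astype(int);ims.append(cv2.resize(p["color"][c[1]-70:c[1]+70,c[0]-70:c[0]+70,::-1],(400,400),interpolation=cv2.INTER_CUBIC))
cv2.imwrite("pics/a1.png",np.hstack(ims))
```

```text
(no output)
```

View pics/a1.png

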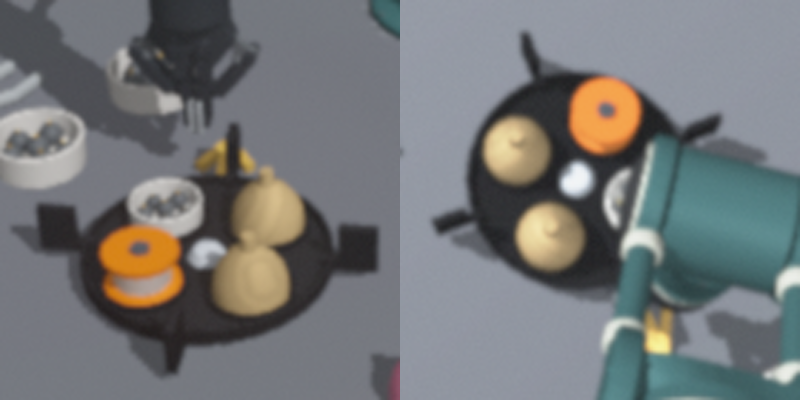

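Emit:
drive_tool(rows=[[0, 0, 0, 0, -0.004, 0, 0], [0, 0, 0, 0, -0.004, 0, 0], [0, 0, 0, 0, -0.004, 0, 0], [0, 0, 1, -0.0003, -0.0025, 0, 0], [0, 0, 2, -0.0006, -0.005, 0, 0], [0, 0, 2, -0.0006, -0.005, 0, 0], [0, 0, 2, -0.0006, -0.005, 0, 0], [0, 0, 2, -0.0006, -0.005, 0, 0]])

```text
time: 4.68
tool_pos: [0.4251, -0.064, 0.0322]
tcp_rot: [3.128, 0.288, 0.001]
wrist_force: [0.9, -1.2, -0.3]
width: 0.001
grip_force: 0.4
```

Emit:
drive_tool(rows=[[0, 0, 2, -0.0006, -0.005, 0, 0], [0, 0, 2, -0.0006, -0.005, 0, 0], [0, 0, 2, -0.0006, -0.005, 0, 0], [0, 0, 2, -0.0006, -0.005, 0, 0], [0, 0, 2, -0.0006, -0.005, 0, 0], [0, 0, 2, -0.0006, -0.005, 0, 0], [0, 0, 2, -0.0006, -0.005, 0, 0], [0, 0, 2, -0.0006, -0.005, 0, 0]])

```text
time: 5.35
tool_pos: [0.4177, -0.0245, 0.0322]
tcp_rot: [3.138, -0.15, 0.001]
wrist_force: [0.8, -0.6, 0.8]
width: 0.0
grip_force: 0.4
```

Emit:
drive_tool(rows=[[0, 0, 2, -0.0006, -0.005, 0, 0], [0, 0, 2, -0.0006, -0.005, 0, 0], [0, 0, 1, -0.0003, -0.0025, 0, 0], [0, 0, 0, 0, 0, 0, 0], [0, 0, 0, 0, 0, 0, 0]])

```text
time: 5.77
tool_pos: [0.4176, -0.0121, 0.0319]
tcp_rot: [-3.129, 0.282, -0.0]
wrist_force: [-0.9, -0.7, 0.2]
width: -0.003
grip_force: 0.0
```

Run:
```python
from fit import *
P={n:read_camera(n) for n in("scene","top")}
ims=[]
for n,p in P.items():
    c=pix(p,[.53,-.04,.05]).astype(int);ims.append(cv2.resize(p["color"][c[1]-70:c[1]+70,c[0]-70:c[0]+70,::-1],(400,400),interpolation=cv2.INTER_CUBIC))
cv2.imwrite("pics/a2.png",np.hstack(ims))
for th in (35,45,30):
  v,f=fit({"scene":P["scene"]},[.5605,-.021,np.radians(th)]);print(v,np.degrees(v[2]),f)
```

```text
[ 0.55944527 -0.02209702  0.65427929] 37.487442036011366 776.7338591183222
[ 0.55916785 -0.02207274  0.65586038] 37.578031612066695 776.6726294573059
[ 0.55938065 -0.0219641   0.65424312] 37.48536935198076 776.6128301157413
```

View pics/a2.png

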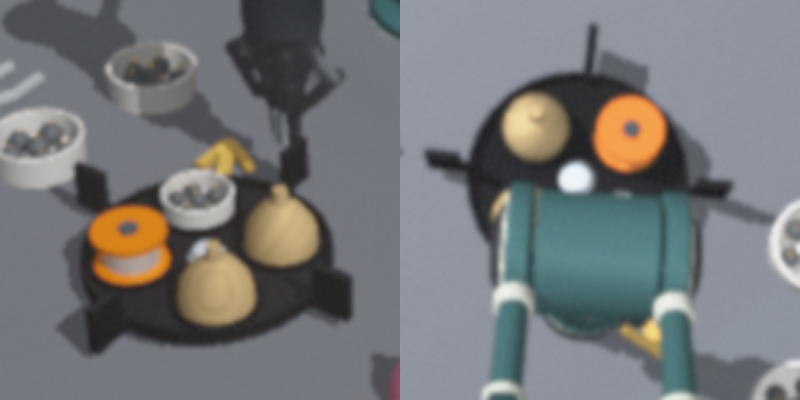

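The tab has followed the fingertips, which are now left of the arrow. The tray is at about 37.5°, with about 13° to go and nothing touched. I'll push about 10° more, then back off and measure.

Emit:
drive_tool(rows=[[0, 0, 2, -0.0004, -0.005, 0, 0], [0, 0, 2, -0.0004, -0.005, 0, 0], [0, 0, 2, -0.0004, -0.005, 0, 0], [0, 0, 2, -0.0004, -0.005, 0, 0], [0, 0, 1, -0.0002, -0.0025, 0, 0], [0, 0, 1, -0.0002, -0.0025, 0, 0], [0, 0, 0, 0, 0, 0, 0], [0, 0, 0, 0, 0, 0, 0]])

```text
time: 6.53
tool_pos: [0.4222, 0.0123, 0.0319]
tcp_rot: [-3.092, 0.555, -0.001]
wrist_force: [0.1, -0.6, -0.2]
width: -0.003
grip_force: 0.0
```

Emit:
drive_tool(rows=[[0, 0, 0, 0, 0.012, 0, 0], [0, 0, 0, 0, 0, -0.041, 0], [0, 0, 0, 0, 0, -0.041, 0], [0, 0, 0, 0, 0.04, -0.01, 0], [0, 0, 0, -0.02, 0.036, 0, 0], [0, 0, 0, -0.02, 0.036, 0, 0], [0, 0, 0, -0.02, 0.036, 0, 0], [0, 0, 0, 0, 0.041, 0, 0]])

```text
time: 7.2
tool_pos: [0.2925, -0.1543, 0.1234]
tcp_rot: [-3.092, 0.552, 0.001]
wrist_force: [1.6, -0.1, -0.2]
width: 0.004
grip_force: 0.0
```

Emit:
drive_tool(rows=[[0, 0, 0, 0, 0.041, 0, 0], [0, 0, 0, 0, 0.041, 0, 0], [0, 0, 0, 0, 0.041, 0, 0], [0, 0, 0, 0, 0.041, 0, 0], [0, 0, 0, 0, 0, 0, 0], [0, 0, 0, 0, 0, 0, 0]])

```text
time: 7.7
tool_pos: [0.2376, -0.3108, 0.1241]
tcp_rot: [-3.091, 0.564, -0.0]
wrist_force: [0.1, 0.2, -0.5]
width: 0.003
grip_force: 0.0
```

```bash
cat > m.py <<'E'
import sys
from fit import *
P={n:read_camera(n) for n in("scene","top")};th=np.radians(float(sys.argv[1]))
ims=[]
for n,p in P.items():
    v,f=fit({n:p},[.561,-.02,th]);print(n,v,np.degrees(v[2]),f)
    h=cv2.cvtColor(p["color"],cv2.COLOR_RGB2HSV);m=cv2.inRange(h,(12,60,80),(35,255,255))
    uv=np.argwhere(m>0)[:,::-1];W=np.array([at(p,u,.01)[:2] for u in uv]);d=W-v[:2];r=np.hypot(*d.T);a=np.degrees(np.arctan2(d[:,1],d[:,0]))
    for lo,hi in((.12,.14),(.14,.15),(.15,.16),(.16,.17),(.17,.18),(.18,.19),(.19,.21)):
        q=(r>=lo)&(r<hi)&(a<-140)&(a>-172)
        if q.any():print(n,lo,q.sum(),a[q].min().round(1),a[q].max().round(1),"mean",a[q].mean().round(1))
    m=dish(p,[v[0]+.068*np.cos(v[2]+np.pi),v[1]+.068*np.sin(v[2]+np.pi),.04])
    if m is not None:
        # rim circle fit z=.042 radius .034 by outline IoU
        def c(w):
            im=np.zeros((384,512),np.uint8)
            hullfill(im,p,[[w[0]+.034*np.cos(t),w[1]+.034*np.sin(t),z] for t in np.linspace(0,6.3,50) for z in(.020,.042)])
            return ((cv2.GaussianBlur(im/255.,(0,0),1)-cv2.GaussianBlur(m.astype(float),(0,0),1))**2).sum()
        w=v[:2]+.068*np.array([np.cos(v[2]+np.pi),np.sin(v[2]+np.pi)])
        w=minimize(c,w,method="Nelder-Mead",options=dict(initial_simplex=[w,w+[.006,0],w+[0,.006]])).x
        e=w-v[:2];print("dish",w,np.hypot(*e),np.degrees(np.arctan2(e[1],e[0])))
    q=pix(p,[.53,-.04,.05]).astype(int);ims.append(cv2.resize(p["color"][q[1]-70:q[1]+70,q[0]-70:q[0]+70,::-1],(400,400),interpolation=cv2.INTER_CUBIC))
cv2.imwrite(sys.argv[2],np.hstack(ims));print(status.read_state()["time"])
E
python3 m.py 27 pics/a3.png
```

```text
scene [ 0.55977246 -0.02173908  0.48002363] 27.503328246725538 193.7704760229375
scene 0.14 10 -166.9 -154.3 mean -161.1
scene 0.15 41 -167.9 -145.5 mean -156.4
scene 0.16 41 -167.4 -145.7 mean -156.1
scene 0.17 34 -164.1 -147.8 mean -155.9
scene 0.18 24 -161.6 -150.7 mean -156.1
scene 0.19 20 -159.3 -152.3 mean -155.8
dish [ 0.4981414  -0.05068811] 0.06809137642429591 -154.83985045038588
top [ 0.56117426 -0.01783406  0.48354063] 27.704837460875233 348.6815051677827
top 0.12 46 -160.1 -151.7 mean -155.8
top 0.14 22 -159.5 -152.1 mean -155.8
top 0.15 28 -164.3 -146.7 mean -155.4
top 0.16 67 -165.9 -145.7 mean -155.6
top 0.17 59 -164.6 -147.4 mean -155.7
top 0.18 41 -161.0 -149.5 mean -155.5
top 0.19 31 -159.2 -152.2 mean -155.6
dish [ 0.50152495 -0.04796045] 0.06682544276537024 -153.20354812153371
7.9
```

View pics/a3.png

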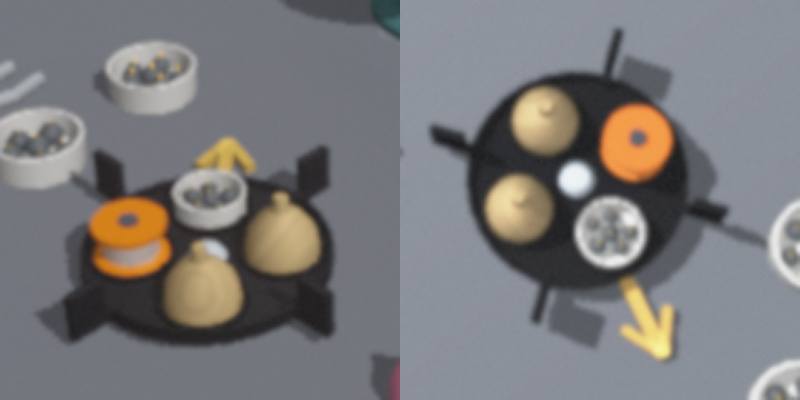

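Nothing is disturbed and the tray stands at about 27.6°. The arrow lies at −155.8°, the well at −152.4° and the dish at about −154°. I'll go back and nudge it about 2.8° more.

Emit:
drive_tool(rows=[[0, 0, 0, 0.006, -0.0355, 0, 0], [0, 0, 0, 0.006, -0.0355, 0, 0], [0, 0, 0, 0.006, -0.0355, 0, 0], [0, 0, 0, 0.006, -0.0355, 0, 0], [0, 0, 0, 0.006, -0.0355, 0, 0], [0, 0, 0, 0.006, -0.0355, 0, 0], [0, 0, 0, 0.006, -0.0355, 0, 0], [0, 0, 0, 0.006, -0.0355, 0, 0]])

```text
time: 8.57
tool_pos: [0.3828, -0.0559, 0.1241]
tcp_rot: [-3.093, 0.549, -0.002]
wrist_force: [0.3, -1.5, 0.4]
width: -0.003
grip_force: 0.0
```

Emit:
drive_tool(rows=[[0, 0, 0, 0.006, -0.0355, 0, 0], [0, 0, 0, 0.006, -0.0335, 0, 0], [0, 0, 0, 0, 0, 0, 0], [0, 0, 0, 0, 0, 0, 0], [0, 0, 0, 0, 0, 0, 0]])

```text
time: 8.98
tool_pos: [0.4169, 0.0021, 0.1236]
tcp_rot: [3.093, -0.55, -0.001]
wrist_force: [-0.4, -0.7, -0.5]
width: -0.0
grip_force: 0.0
```

Emit:
drive_tool(rows=[[0, 0, 0, 0, 0, 0.023, 0], [0, 0, 0, 0, 0, 0.023, 0], [0, 0, 0, 0, 0, 0.023, 0], [0, 0, 0, 0, 0, 0.0225, 0], [0, 0, 0, 0, 0, 0, 0], [0, 0, 0, 0, 0, 0, 0]])

```text
time: 9.48
tool_pos: [0.4155, 0.0004, 0.0314]
tcp_rot: [3.091, -0.558, -0.006]
wrist_force: [0.4, -0.3, -0.2]
width: 0.002
grip_force: 0.0
```

Emit:
drive_tool(rows=[[0, 0, 0, 0, -0.004, 0, 0], [0, 0, 0, 0, -0.004, 0, 0], [0, 0, 0.5, 0, -0.003, 0, 0], [0, 0, 0.6, 0.0002, -0.002, 0, 0], [0, 0, 0.6, 0.0002, -0.002, 0, 0], [0, 0, 0.6, 0.0002, -0.002, 0, 0], [0, 0, 0.5, 0.0001, -0.0013, 0, 0], [0, 0, 0, 0, 0, 0, 0]])

```text
time: 10.15
tool_pos: [0.4253, 0.0183, 0.0325]
tcp_rot: [-3.077, 0.631, -0.0]
wrist_force: [0.0, -1.3, -0.1]
width: -0.001
grip_force: 0.0
```

Emit:
drive_tool(rows=[[0, 0, 0, 0, 0, 0, 0], [0, 0, 0, 0, 0, 0, 0]])

```text
time: 10.32
tool_pos: [0.4249, 0.018, 0.0323]
tcp_rot: [-3.078, 0.631, 0.0]
wrist_force: [-0.9, 0.5, 0.4]
width: -0.002
grip_force: 0.0
```

Back off and measure again.

Emit:
drive_tool(rows=[[0, 0, 0, 0, 0.012, 0, 0], [0, 0, 0, 0, 0, -0.041, 0], [0, 0, 0, 0, 0, -0.041, 0], [0, 0, 0, 0, 0.04, -0.01, 0], [0, 0, 0, -0.02, 0.036, 0, 0], [0, 0, 0, -0.02, 0.036, 0, 0], [0, 0, 0, -0.02, 0.036, 0, 0], [0, 0, 0, 0, 0.041, 0, 0]])

```text
time: 10.98
tool_pos: [0.2873, -0.142, 0.1236]
tcp_rot: [-3.077, 0.627, 0.002]
wrist_force: [1.6, -1.0, -0.9]
width: -0.0
grip_force: 0.0
```

Emit:
drive_tool(rows=[[0, 0, 0, 0, 0.041, 0, 0], [0, 0, 0, 0, 0.041, 0, 0], [0, 0, 0, 0, 0.041, 0, 0], [0, 0, 0, 0, 0.041, 0, 0], [0, 0, 0, 0, 0, 0, 0], [0, 0, 0, 0, 0, 0, 0]])

```text
time: 11.48
tool_pos: [0.2249, -0.2956, 0.1244]
tcp_rot: [-3.075, 0.64, 0.0]
wrist_force: [0.4, 0.3, -0.1]
width: 0.003
grip_force: 0.0
```

```bash
python3 m.py 25 pics/a4.png
```

```text
scene [ 0.55961661 -0.02170488  0.43326023] 24.82398279602979 188.54639870339074
scene 0.14 11 -167.4 -154.2 mean -161.6
scene 0.15 41 -167.9 -145.5 mean -156.2
scene 0.16 40 -165.9 -145.7 mean -155.7
scene 0.17 34 -164.1 -147.8 mean -155.9
scene 0.18 24 -161.6 -150.6 mean -156.0
scene 0.19 20 -159.3 -152.3 mean -155.8
dish [ 0.49747663 -0.04854526] 0.0676888683110001 -156.6388333279091
top [ 0.56076522 -0.01784589  0.43624105] 24.99477097550031 346.8843015268893
top 0.12 44 -160.0 -151.6 mean -155.8
top 0.14 24 -159.4 -152.0 mean -155.7
top 0.15 31 -165.6 -146.6 mean -155.7
top 0.16 64 -165.9 -145.6 mean -155.7
top 0.17 58 -163.6 -147.3 mean -155.3
top 0.18 42 -161.0 -149.5 mean -155.6
top 0.19 30 -159.2 -152.6 mean -155.7
dish [ 0.50036206 -0.04558237] 0.06646693969751222 -155.33592107609772
11.6833
```

View pics/a4.png

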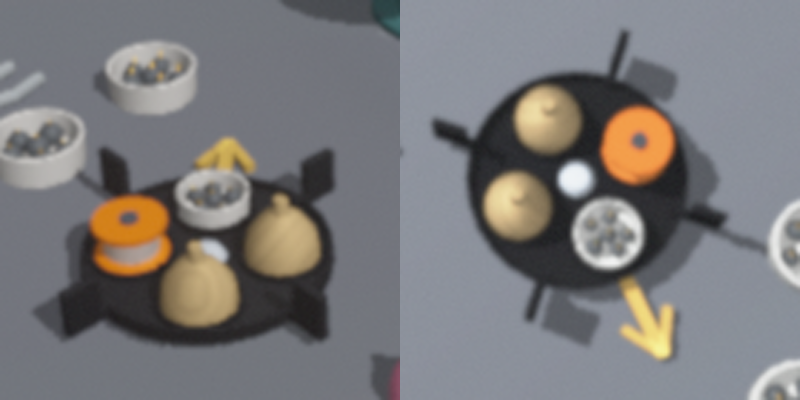

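The dish is at about −156.0° and its well at −155.1°, against the arrow at −155.75°. That is aligned within measuring error, with the hand clear and the tray at rest.

```bash
python3 -c "
from workcell import workorder
print(workorder.finish_job())"
```

```text
the job is handed in; nothing more can be done
None
```

I turned the tray about 39° clockwise by pushing one tab. The dish of sinkers now lines up with the pointer to within about 1° as measured from the cameras, the hand is clear, and the job is handed in.

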